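# Press the locating pin out of the specimen mounting frame into the catch tray

## Robot

A 6-joint arm with a two-finger parallel gripper is mounted at the origin on the work surface. World frame = base frame: x ahead of the robot, y to its left, z up, the work surface at z = 0. Lengths are in m, angles in rad, forces in N, time in s.
With the tool pointing down it reaches from about 0.3 to 0.875 m from the base axis. Payload 6.4 kg.
Tool frame: the origin (TCP) lies at the centre of the arm's flange, where the gripper is bolted on; the fingertips stand 173 mm ahead of it and the grasp point (between the pads) lies 155 mm ahead of it; z points along the fingers, y is the direction in which the jaws open and shut (so a half turn about z gives the same grasp; the last joint's range is limited). The gripper opens to 85 mm and grips with 20 to 120 N. Pads are 22 mm wide; open, the fingers measure 114 mm over their backs; the gripper's body (76 mm by 85 mm) begins 54 mm behind the grasp point. The pads swing forward as they close: fully open they stand 13 mm farther back than shut.
Start: joints at [-1.442, 0.181, 1.607, -0, 1.354, -0.206], TCP at [0.189, -0.543, 0.405] pointing down, gripper open.
Joint ranges: [-2.99, 2.99], [-0.89, 2.07], [0.3, 2.58], [-1.14, 4.28], [0, 2.63], [-3.12, 3.12]. Speed limits (rad/s): [2.57, 2.57, 3.01, 3.14, 3.14, 3.14].

## Interface

Orientations are given as a unit quaternion [x, y, z, w].
In Python, from cell import arm gives the robot as it stands.
- The arm moves only by the tool arm_command, never from a script. Its argument "deltas" is a list of rows, each an object with "linear": the shift along the world's x, y, z in cm, a list of three; "rotation": the turn, a rotation vector about the world's x, y, z in degrees, a list of three; "claw": the gripper's target within -1 to 1 (shut at 1, half-way at 0, fully open at -1). In form: [{"linear": [x, y, z], "rotation": [ax, ay, az], "claw": claw}, ...]. A call has 1 to 20 rows; each row shifts and turns the commanded pose from where the row before left it; what a row does not reach is not made up. A row lasts 1/12 s, in which the tool goes at most 41.7 mm and 7.16 degrees, less where a joint would pass 70% of its speed; a pose out of reach is approached as far as the arm can. A call with a gripper value outside its range is refused whole. The fingers move at their own pace and stop on an object; "newtons" is the grip in N (left out, the last holds). Time passes only in rows, so rows that do not move let the fingers close. It gives the time, the measured TCP pose, the force and the opening at its end, in the units of the state.
- arm.get_state(): the state, without advancing time (a new reading comes with each control period).
- arm.snapshot(name): name is "scene" or "side" or "wrist"; returns a dict with "img" (400x640x3 uint8, blue, green, red), "mtx" (3x3 intrinsics, pixels), "k1" (the pictures are not rectified: a ray, as slopes to the right and down, at radius r is drawn at 1 + k1 r^2 times it, then the intrinsics apply), "origin" and "rotation" of the camera in the world. Camera axes: x right, y up, looking along -z (the intrinsics and any distortion apply to the point x, -y, -z); pixel columns grow to the right and rows downward; lengths in m; the calibration is good to about 2 mm. A picture is of the moment at which its call begins. There is no depth.
- arm.close_job(): hands the job in, once; it reports no verdict.
Trained networks look in a picture, given as the dict that the camera call returned (one of the last four; its "shot" number tells which), for a name from the list of things; names that differ only in an ending like _2 or _b are one class to them, and where a whole thing is asked for, a point or a joint stands for the part that bears it (a point fixed in the world has none). Each returns a list of dicts, best first, with "p" (0 to 1); they miss things now and then, are a little off and sometimes report something else, mostly with a low value. They report only what shows in the picture. A call takes as long as a camera call.
- arm.search_frame(label, picture): "centre" ([x, y, z] in m, in world coordinates, good to about 4 mm: the middle of the surface that is visible of it).
- arm.regions_of(label, picture): "mask" (400x640 bool, what is visible of it).
- arm.tip_of(label, picture): "centre" ([x, y, z] in m, in world coordinates, good to about 4 mm: a listed point, or the origin of a listed thing).
The state is a dict: "t": time; "q": joint angles; "dq": joint speeds; "joint_efforts": joint torques, N m; "tcp_pos": TCP position; "tcp_rot": TCP orientation; "wrist_force": force on the tool from outside, world axes, zero at the start; "torque": the same for the moment, N m; "grip_width": finger opening in m.
Only numpy, scipy, OpenCV 4.12 (cv2) and the standard library are available. Lean on these libraries where they do the work, as an engineer would, in place of code of your own. Each camera call takes 0.05 s, during which the arm holds its last target. There are 200 camera calls.

## Task

Move the steel catch tray, held by the upright tab on its tail, in under the aluminium mounting frame so that its pan lies below the steel pin. Then take the broad-footed steel punch, press the pin down with it (not with the gripper) out of its hole so that it drops into the tray, and stand the punch upright on the bench again. Leave the pin in the pan and the tray flat on the bench.

Things in the scene. Friction and masses are not known exactly. Their poses are not given: they have to be found in the camera images.
- bore (a point): Mouth of the 19 mm through-hole, centre of the top (110 mm up) of the fixed aluminium frame: an arch, plate 50 (x) x 196 (y) x 25 mm, underside 85 mm up, on 16 mm legs at its y ends; archway 164 mm wide, open at both x sides. x points through the archway, away from the robot; z up. Spring-catch blocks at the hole stand 12 mm above the plate; dark bolt heads 68 mm either side in y are not the pin.
- pin_mid (a point): Centre of the upright steel pin in the frame's hole: 70 mm long, 60 g, 16 mm thick, its bare upper stem 12 mm. z up along it; its top is 35 mm above this point, 41 mm above the plate. A spring catch holds it; some 5 to 15 N downwards moves it, and after 10 to 15 mm of travel it is free and drops through by itself.
- punch_mid (a point): Centre (half-way up) of the steel punch, 120 mm tall, 250 g, standing on the bench on its flat round foot, 32 mm across and 14 mm high; the round shaft above is 20 mm thick. z up; the foot's underside, which does the pressing, is 60 mm below this point. A shorter steel stamp (63 mm) with a bulbous knob is not the punch.
- tray_tab (a point): Middle of the steel catch tray's grip tab, 35 mm above the bench: upright, 14 mm thick in y, 30 mm wide in x, top 56 mm up. x points from the tab along a flat tail (24 mm wide, 6 mm high) to the square pan, whose centre is 150 mm away; z up. Pan 100 x 100 mm outside, 25 mm high, walls 4 mm. 300 g, lies flat, may be slid or carried.

How it is judged:
On the way, in this order (a step that is already met when the one before it is completed fails the run):
1. the pan lies below the pin, the pin still in its hole (x of bore in the frame of tray_tab between 0.11 and 0.19 m and y of bore in the frame of tray_tab between -0.04 and 0.04 m and height (world z) of tray_tab below 0.05 m and z of pin_mid in the frame of bore above 0 m), for 0.2 s.
2. the punch presses on the pin (contact force between punch and pin above 1 N).
3. the pin has dropped out below the frame (z of pin_mid in the frame of bore below -0.062 m), for 0.1 s.
At the end, for the whole second after the job is handed in: The pin is at rest in the tray's pan (centre inside the pan, under 50 mm above the bench), the tray is flat on the bench (within 6 degrees, raised under 7 mm), and the punch stands upright on the bench (within 6 degrees and 6 mm of its standing height), at rest (x of pin_mid in the frame of tray_tab between 0.1 and 0.2 m and y of pin_mid in the frame of tray_tab between -0.05 and 0.05 m and z of pin_mid in the frame of tray_tab below 0.015 m and angle between each of tray_tab, punch_mid's own z axis and vertical below 0.1 rad and height (world z) of tray_tab below 0.042 m and height (world z) of punch_mid between 0.054 and 0.066 m and linear speed of each of pin, punch below 0.03 m/s); the robot touches nothing.
It fails at once if the gripper or the arm presses on the pin itself (contact force between any of the fingers, the arm and pin above 1 N).
It also fails if it takes over 64 s, if anything falls off the work surface, if the arm or the gripper's body presses on something with over 40 N, if the wrist force passes 120 N, or if a joint passes its speed limit or range.

## Working session

There is one attempt and no reset: what is moved stays moved. The work goes in short steps, Python scripts to look and compute and a tool call to move; the robot and the scene stay as the last step left them, time stands still between calls to the robot, and variables do not carry over. Pictures are saved under pics/ and viewed, about 8 in all and at most 12, crops included, and the job is handed in when it is done.

Besides the shell and the picture viewer there is one more tool, called after "Emit:" as name(argument=value, ...), one argument or row to a line, values as JSON. arm_command: Moves the arm, as the interface text tells. Its arguments: {"type":"object","properties":{"deltas":{"type":"array"},"newtons":{"type":"number"}},"required":["deltas"]}

```bash
mkdir -p pics; ls
python3 - <<'E'
from cell import arm
import cv2,numpy as np
s=arm.get_state();print(s['t'],s['tcp_pos'],s['tcp_rot'],s['grip_width'])
for n in ["scene","side"]:
    p=arm.snapshot(n);cv2.imwrite(f"pics/{n}0.png",p["img"]);print(n,p["origin"])
    for l in ["bore","pin_mid","punch_mid","tray_tab"]:
        print(l,[(np.round(d["centre"],4).tolist(),round(d["p"],2)) for d in arm.tip_of(l,p)[:3]])
print(arm.get_state()['t'])
E
```

```text
pics
0.0 [ 0.18892275 -0.54278528  0.4037493 ] [ 9.86017363e-01  1.66640045e-01  3.34419969e-05 -9.23901453e-04] 0.0853651007468514
scene [1.04740914 0.38865272 0.81596163]
bore [([0.6527, -0.0425, 0.1092], 0.69)]
pin_mid [([0.6502, -0.0408, 0.1134], 0.47)]
punch_mid [([0.5451, -0.2957, 0.0577], 0.77)]
tray_tab [([0.3585, 0.3371, 0.039], 0.93)]
side [0.14069252 0.77912759 0.7565082 ]
bore [([0.659, -0.0371, 0.1127], 0.77)]
pin_mid [([0.6552, -0.0425, 0.1168], 0.43)]
punch_mid [([0.5472, -0.2958, 0.061], 0.59)]
tray_tab [([0.3558, 0.3356, 0.0322], 0.82)]
0.5
```

View pics/scene0.png

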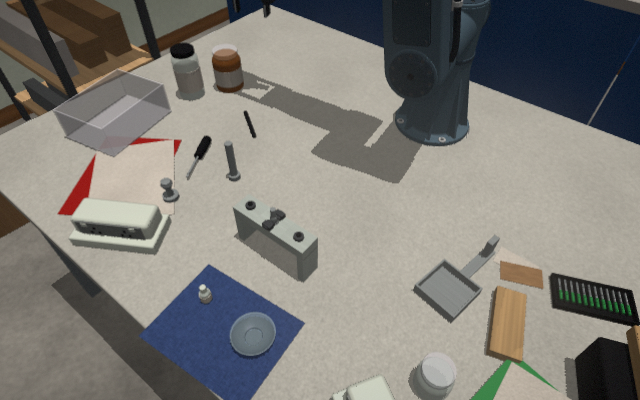

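View pics/side0.png

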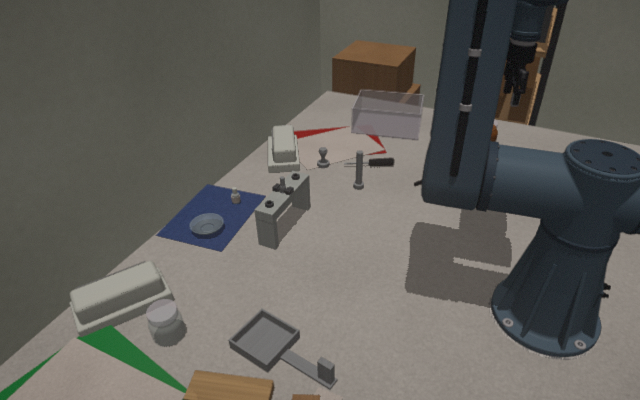

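The scene shot shows the frame at about (275,235) with bolts at (250,205) and (298,236). The punch is at (232,160), the stamp at (169,190), and the tray pan at (448,290) with its tab at (490,245). I'll go over the tray and measure it with the wrist camera.

```bash
cat > h.py <<'E'
from cell import arm
import cv2,numpy as np
from scipy.spatial.transform import Rotation as R
def ray(p,uv):
    n=cv2.undistortPoints(np.array([[uv]],float),p["mtx"],np.array([p["k1"],0,0,0.]))[0,0]
    return np.array(p["origin"]),np.array(p["rotation"])@np.array([n[0],-n[1],-1])
def onz(p,uv,z):
    o,d=ray(p,uv);return o+d*(z-o[2])/d[2]
def proj(p,X):
    c=(np.asarray(X)-p["origin"])@np.array(p["rotation"]);c=c*[1,-1,-1]
    return cv2.projectPoints(c.reshape(-1,1,3),np.zeros(3),np.zeros(3),p["mtx"],np.array([p["k1"],0,0,0.]))[0][:,0]
def tips(p,ls):
    for l in ls: print(l,[(np.round(d["centre"],4).tolist(),round(d["p"],2)) for d in arm.tip_of(l,p)[:3]])
def st():
    s=arm.get_state();r=R.from_quat(s['tcp_rot']).as_matrix()
    print('t',s['t'],'tcp',np.round(s['tcp_pos'],4),'z',np.round(r[:,2],3),'yaw jaw',round(np.degrees(np.arctan2(r[1,1],r[0,1])),2),'f',np.round(s['wrist_force'],1),'w',round(s['grip_width'],4))
E
python3 - <<'E'
from h import *
p=arm.snapshot("scene")
print(np.array(p["rotation"]).shape,p["k1"])
a=onz(p,(250,205),.114);b=onz(p,(298,236.5),.114);print(a,b,(a+b)/2,np.linalg.norm(a-b),np.degrees(np.arctan2(*(a-b)[::-1][1:])))
d=onz(p,(448,290),.0);t=onz(p,(491,240),.056);print(d,t,np.degrees(np.arctan2((d-t)[1],(d-t)[0])))
m=arm.regions_of("tray_tab",p)[0]["mask"];print(m.sum())
st()
E
```

```text
(4,) 0.006222606649034876Traceback (most recent call last):
  File "<stdin>", line 4, in <module>
  File "h.py", line 8, in onz
    o,d=ray(p,uv);return o+d*(z-o[2])/d[2]
        ~~~^^^^^^
  File "h.py", line 6, in ray
    return np.array(p["origin"]),np.array(p["rotation"])@np.array([n[0],-n[1],-1])
                                 ~~~~~~~~~~~~~~~~~~~~~~~^~~~~~~~~~~~~~~~~~~~~~~~~~
ValueError: matmul: Input operand 1 has a mismatch in its core dimension 0, with gufunc signature (n?,k),(k,m?)->(n?,m?) (size 3 is different from 4)
```

```bash
sed -i 's/np.array(p\["rotation"\])/R.from_quat(p["rotation"]).as_matrix()/g' h.py
python3 - <<'E'
from h import *
p=arm.snapshot("scene")
a=onz(p,(250,205),.114);b=onz(p,(298,236.5),.114);print(a,b,(a+b)/2,np.linalg.norm(a-b),np.degrees(np.arctan2((b-a)[1],(b-a)[0])))
d=onz(p,(448,290),.0);t=onz(p,(491,240),.056);print(d,t,np.degrees(np.arctan2((d-t)[1],(d-t)[0])))
m=arm.regions_of("tray_tab",p)[0]["mask"];print(m.sum())
st()
E
```

```text
[ 0.65285656 -0.11036778  0.114     ] [0.65269991 0.02606513 0.114     ] [ 0.65277823 -0.04215133  0.114     ] 0.13643300714528658 90.06578541937434
[0.49576706 0.31214553 0.        ] [0.36043285 0.33355725 0.056     ] -8.990453645135759
2920
t 0.65 tcp [ 0.1889 -0.5431  0.4047] z [-0. -0. -1.] yaw jaw -70.82 f [ 0.1  0.2 -0.2] w 0.0854
```

Emit:
arm_command(
  deltas=[
    {"linear": [1.5, 2.5, 0], "rotation": [0, 0, -1.6], "claw": -1},
    {"linear": [1.5, 2.5, 0], "rotation": [0, 0, -1.6], "claw": -1},
    {"linear": [1.5, 2.5, 0], "rotation": [0, 0, -1.6], "claw": -1},
    {"linear": [1.5, 2.5, 0], "rotation": [0, 0, -1.6], "claw": -1},
    {"linear": [1.5, 2.5, 0], "rotation": [0, 0, -1.6], "claw": -1},
    {"linear": [1.5, 2.5, 0], "rotation": [0, 0, -1.6], "claw": -1},
    {"linear": [1.5, 2.5, 0], "rotation": [0, 0, -1.6], "claw": -1},
    {"linear": [1.5, 2.5, 0], "rotation": [0, 0, -1.6], "claw": -1},
    {"linear": [1.5, 2.5, 0], "rotation": [0, 0, -1.6], "claw": -1},
    {"linear": [1.5, 2.5, 0], "rotation": [0, 0, -1.6], "claw": -1},
    {"linear": [1.5, 2.5, 0], "rotation": [0, 0, -1.6], "claw": -1},
    {"linear": [1.5, 2.5, 0], "rotation": [0, 0, -1.6], "claw": -1},
    {"linear": [1.5, 2.5, 0], "rotation": [0, 0, -1.6], "claw": -1},
    {"linear": [1.5, 2.5, 0], "rotation": [0, 0, -1.6], "claw": -1},
    {"linear": [1.5, 2.5, 0], "rotation": [0, 0, -1.6], "claw": -1},
    {"linear": [1.5, 2.5, 0], "rotation": [0, 0, -1.6], "claw": -1},
    {"linear": [1.5, 2.5, 0], "rotation": [0, 0, -1.6], "claw": -1},
    {"linear": [0, 2.5, 0], "rotation": [0, 0, -1], "claw": -1},
  ],
  newtons=60,
)

```text
t: 2.15
tcp_pos: [0.4455, -0.0918, 0.4052]
tcp_rot: [0.997, -0.079, 0.001, 0.0]
wrist_force: [0.5, -0.3, -0.7]
grip_width: 0.0855
```

Emit:
arm_command(
  deltas=[
    {"linear": [-0.4, 2.5, 0], "rotation": [0, 0, 0], "claw": -1},
    {"linear": [-0.4, 2.5, 0], "rotation": [0, 0, 0], "claw": -1},
    {"linear": [-0.4, 2.5, 0], "rotation": [0, 0, 0], "claw": -1},
    {"linear": [-0.4, 2.5, 0], "rotation": [0, 0, 0], "claw": -1},
    {"linear": [-0.4, 2.5, 0], "rotation": [0, 0, 0], "claw": -1},
    {"linear": [-0.4, 2.5, 0], "rotation": [0, 0, 0], "claw": -1},
    {"linear": [-0.4, 2.5, 0], "rotation": [0, 0, 0], "claw": -1},
    {"linear": [-0.4, 2.5, 0], "rotation": [0, 0, 0], "claw": -1},
    {"linear": [-0.4, 2.5, 0], "rotation": [0, 0, 0], "claw": -1},
    {"linear": [-0.4, 2.5, 0], "rotation": [0, 0, 0], "claw": -1},
    {"linear": [-0.4, 2.5, 0], "rotation": [0, 0, 0], "claw": -1},
    {"linear": [-0.4, 2.5, 0], "rotation": [0, 0, 0], "claw": -1},
    {"linear": [-0.4, 2.5, 0], "rotation": [0, 0, 0], "claw": -1},
    {"linear": [-0.4, 2.5, 0], "rotation": [0, 0, 0], "claw": -1},
    {"linear": [-0.4, 2.5, 0], "rotation": [0, 0, 0], "claw": -1},
    {"linear": [-0.4, 2.5, 0], "rotation": [0, 0, 0], "claw": -1},
    {"linear": [-0.1, 2, 0], "rotation": [0, 0, 0], "claw": -1},
    {"linear": [0, 0, 0], "rotation": [0, 0, 0], "claw": -1},
  ],
)

```text
t: 3.65
tcp_pos: [0.3783, 0.3295, 0.4049]
tcp_rot: [0.997, -0.077, 0.0, -0.001]
wrist_force: [-0.7, -1.1, -0.2]
grip_width: 0.0856
```

Run:
```python
from h import *
st()
p=arm.snapshot("wrist");print(p["origin"])
tips(p,["tray_tab"])
r=arm.regions_of("tray_tab",p)
im=p["img"]
if r:
    m=r[0]["mask"].astype(np.uint8);c=max(cv2.findContours(m,0,1)[0],key=cv2.contourArea)
    cv2.drawContours(im,[c],-1,(0,0,255),1)
cv2.imwrite("pics/w1.png",im)
```

```text
t 3.65 tcp [0.3783 0.3295 0.4049] z [ 0.     0.002 -1.   ] yaw jaw -98.85 f [-0.7 -1.1 -0.2] w 0.0856
[0.44449483 0.31861014 0.37322856]
tray_tab [([0.3575, 0.3385, 0.0383], 0.62)]
```

View pics/w1.png

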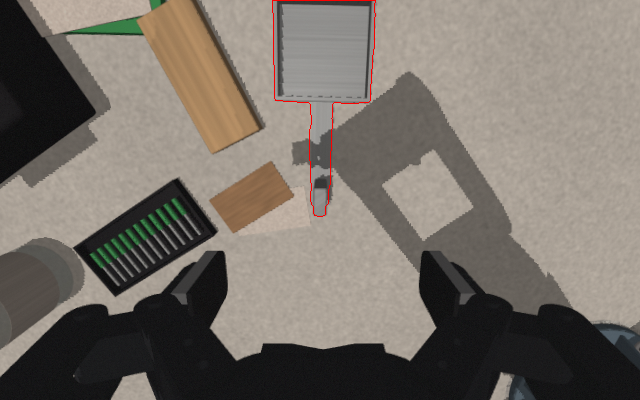

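The wrist view shows the tab top at about (320,203), the tail root at (322,103), and pan corners at (275,101) and (371,103).

Run:
```python
from h import *
p=arm.snapshot("wrist")
f=lambda u,z:onz(p,u,z)
L,Rr=f((274.5,101),.025),f((370.5,103),.025)
t0,t1=f((319.5,190),.056),f((319.5,215),.056)
print(L,Rr,np.linalg.norm(L-Rr),"tab",t0,t1)
for a,b in [(L,Rr),]:
    d=b-a;print("yaw from near wall",np.degrees(np.arctan2(d[1],d[0]))+90)
M=(L+Rr)/2;tt=(t0+t1)/2;d=M-tt;print("M",M,"yaw",np.degrees(np.arctan2(d[1],d[0])),"dist(100)",np.linalg.norm(d[:2]))
l=f((274,1),.025)-L;print("side yaw",np.degrees(np.arctan2(l[1],l[0])))
r=f((374,1),.025)-Rr;print("side yaw",np.degrees(np.arctan2(r[1],r[0])))
```

```text
[0.46358596 0.36272098 0.025     ] [0.4461384  0.26540154 0.025     ] 0.09887107707157664 tab [0.37064367 0.3305195  0.056     ] [0.34466825 0.33471166 0.056     ]
yaw from near wall -10.164085364762443
M [0.45486218 0.31406126 0.025     ] yaw -10.806393509583435 dist(100) 0.0989611593680727
side yaw -10.63610549960571
side yaw -9.148251015854736
```

Emit:
arm_command(
  deltas=[
    {"linear": [-0.3, 0.05, -2], "rotation": [0, 0, -0.2], "claw": 0.2},
    {"linear": [-0.3, 0.05, -2], "rotation": [0, 0, -0.2], "claw": 0.2},
    {"linear": [-0.3, 0.05, -2], "rotation": [0, 0, -0.2], "claw": 0.2},
    {"linear": [-0.3, 0.05, -2], "rotation": [0, 0, -0.2], "claw": 0.2},
    {"linear": [-0.3, 0.05, -2], "rotation": [0, 0, -0.2], "claw": 0.2},
    {"linear": [-0.3, 0.05, -2], "rotation": [0, 0, -0.2], "claw": 0.2},
    {"linear": [-0.3, 0.05, -1], "rotation": [0, 0, -0.2], "claw": 0.2},
    {"linear": [0, 0, 0], "rotation": [0, 0, 0], "claw": 0.2},
    {"linear": [0, 0, 0], "rotation": [0, 0, 0], "claw": 0.2},
    {"linear": [0, 0, 0], "rotation": [0, 0, 0], "claw": 0.2},
  ],
  newtons=100,
)

```text
t: 4.68
tcp_pos: [0.3588, 0.3304, 0.276]
tcp_rot: [0.996, -0.091, 0.001, -0.001]
wrist_force: [0.6, -0.2, 0.7]
grip_width: 0.0344
```

Run:
```python
from h import *
st()
p=arm.snapshot("wrist");cv2.imwrite("pics/w2.png",p["img"])
tips(p,["tray_tab"]);print(onz(p,(320,200),.056), proj(p,[.357,.333,.056]))
```

```text
t 4.6833 tcp [0.3588 0.3304 0.276 ] z [ 0.002  0.001 -1.   ] yaw jaw -100.44 f [ 0.6 -0.2  0.7] w 0.0344
tray_tab [([0.3579, 0.3381, 0.0385], 0.73)]
[0.37501982 0.32882665 0.056     ] [[318.72604448 228.95310828]]
```

View pics/w2.png

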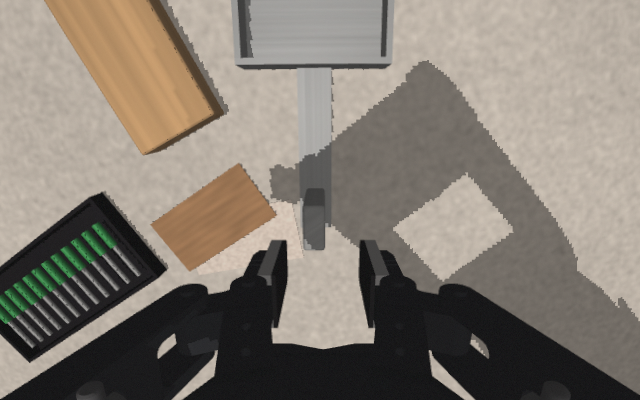

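The tab top is centred at about (314,225), which puts it 5 mm to the +y side of the jaws. The thin wood block sits lower than the fingertips will go.

Emit:
arm_command(
  deltas=[
    {"linear": [0, 0.25, -1], "rotation": [0, 0, 0], "claw": 0.2},
    {"linear": [0, 0.25, -1], "rotation": [0, 0, 0], "claw": 0.2},
    {"linear": [0.1, 0, -2], "rotation": [0, 0, 0], "claw": 0.2},
    {"linear": [0, 0, -2], "rotation": [0, 0, 0], "claw": 0.2},
    {"linear": [0, 0, -1.2], "rotation": [0, 0, 0], "claw": 0.2},
    {"linear": [0, 0, -0.7], "rotation": [0, 0, 0], "claw": 0.2},
    {"linear": [0, 0, 0], "rotation": [0, 0, 0], "claw": 0.2},
    {"linear": [0, 0, 0], "rotation": [0, 0, 0], "claw": 1},
    {"linear": [0, 0, 0], "rotation": [0, 0, 0], "claw": 1},
    {"linear": [0, 0, 0], "rotation": [0, 0, 0], "claw": 1},
    {"linear": [0, 0, 0], "rotation": [0, 0, 0], "claw": 1},
    {"linear": [0, 0, 0], "rotation": [0, 0, 0], "claw": 1},
    {"linear": [0, 0, 0], "rotation": [0, 0, 0], "claw": 1},
  ],
)

```text
t: 5.87
tcp_pos: [0.3592, 0.3356, 0.1963]
tcp_rot: [0.996, -0.091, 0.001, -0.0]
wrist_force: [-0.4, 0.9, 1.0]
grip_width: 0.0126
```

Run:
```python
from h import *
st()
```

```text
t 5.8667 tcp [0.3592 0.3356 0.1963] z [ 0.001  0.001 -1.   ] yaw jaw -100.41 f [-0.4  0.9  1. ] w 0.0126
```

Emit:
arm_command(
  deltas=[
    {"linear": [0.2, -0.9, 0], "rotation": [0, 0, 0.5], "claw": 1},
    {"linear": [0.2, -1.9, 0], "rotation": [0, 0, 0.5], "claw": 1},
    {"linear": [0.2, -2, 0], "rotation": [0, 0, 0.5], "claw": 1},
    {"linear": [0.2, -2, 0], "rotation": [0, 0, 0.5], "claw": 1},
    {"linear": [0.2, -2, 0], "rotation": [0, 0, 0.5], "claw": 1},
    {"linear": [0.2, -2, 0], "rotation": [0, 0, 0.5], "claw": 1},
    {"linear": [0.2, -2, 0], "rotation": [0, 0, 0.5], "claw": 1},
    {"linear": [0.2, -2, 0], "rotation": [0, 0, 0.5], "claw": 1},
    {"linear": [0.2, -2, 0], "rotation": [0, 0, 0.5], "claw": 1},
    {"linear": [0.2, -2, 0], "rotation": [0, 0, 0.5], "claw": 1},
    {"linear": [0.2, -2, 0], "rotation": [0, 0, 0.5], "claw": 1},
    {"linear": [0.2, -2, 0], "rotation": [0, 0, 0.5], "claw": 1},
    {"linear": [0.2, -2, 0], "rotation": [0, 0, 0.5], "claw": 1},
    {"linear": [0.2, -2, 0], "rotation": [0, 0, 0.5], "claw": 1},
    {"linear": [0.2, -2, 0], "rotation": [0, 0, 0.5], "claw": 1},
    {"linear": [0.2, -2, 0], "rotation": [0, 0, 0.5], "claw": 1},
    {"linear": [0.2, -2, 0], "rotation": [0, 0, 0.5], "claw": 1},
    {"linear": [0.2, -2, 0], "rotation": [0, 0, 0.5], "claw": 1},
    {"linear": [0.2, -2, 0], "rotation": [0, 0, 0.5], "claw": 1},
    {"linear": [0.2, -1, 0], "rotation": [0, 0, 0.5], "claw": 1},
  ],
)

```text
t: 7.53
tcp_pos: [0.3993, -0.0442, 0.1962]
tcp_rot: [1.0, -0.004, 0.0, 0.0]
wrist_force: [-1.1, 5.3, 8.3]
grip_width: 0.0131
```

Run:
```python
from h import *
st()
p=arm.snapshot("scene");cv2.imwrite("pics/s2.png",p["img"])
tips(p,["tray_tab","bore","punch_mid"]);
p=arm.snapshot("side");tips(p,["tray_tab","punch_mid"])
```

```text
t 7.5333 tcp [ 0.3993 -0.0442  0.1962] z [ 0.001 -0.    -1.   ] yaw jaw -90.45 f [-1.1  5.3  8.3] w 0.0131
tray_tab [([0.3973, -0.0436, 0.0376], 0.9)]
bore [([0.6537, -0.0413, 0.1132], 0.77)]
punch_mid [([0.5487, -0.2933, 0.0605], 0.65)]
tray_tab [([0.3991, -0.0469, 0.035], 0.67)]
punch_mid [([0.5469, -0.2966, 0.0614], 0.52)]
```

View pics/s2.png

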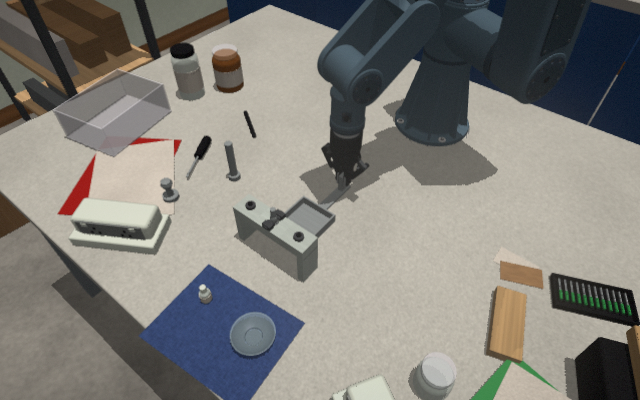

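The tray is in front of the archway, in line with it. Next I slide it in and release it.

Emit:
arm_command(
  deltas=[
    {"linear": [0.6, 0, 0], "rotation": [0, 0, 0], "claw": 1},
    {"linear": [1.2, 0.1, 0], "rotation": [0, 0, 0], "claw": 1},
    {"linear": [1.2, 0.1, 0], "rotation": [0, 0, 0.2], "claw": 1},
    {"linear": [1.2, 0, 0], "rotation": [0, 0, 0.2], "claw": 1},
    {"linear": [1.2, 0, 0], "rotation": [0, 0, 0], "claw": 1},
    {"linear": [1.2, 0, 0], "rotation": [0, 0, 0], "claw": 1},
    {"linear": [1.2, 0, 0], "rotation": [0, 0, 0], "claw": 1},
    {"linear": [1.2, 0, 0], "rotation": [0, 0, 0], "claw": 1},
    {"linear": [1, 0, 0], "rotation": [0, 0, 0], "claw": 1},
    {"linear": [0.6, 0, 0], "rotation": [0, 0, 0], "claw": 1},
    {"linear": [0, 0, 0], "rotation": [0, 0, 0], "claw": 1},
    {"linear": [0, 0, 0], "rotation": [0, 0, 0], "claw": 1},
    {"linear": [0, 0, 0], "rotation": [0, 0, 0], "claw": 0.2},
    {"linear": [0, 0, 0], "rotation": [0, 0, 0], "claw": 0.2},
    {"linear": [0, 0, 0], "rotation": [0, 0, 0], "claw": 0.2},
    {"linear": [0, 0, 0], "rotation": [0, 0, 0], "claw": 0.2},
  ],
)

```text
t: 9.22
tcp_pos: [0.5046, -0.0401, 0.1952]
tcp_rot: [1.0, 0.0, -0.001, -0.0]
wrist_force: [0.2, -0.8, 0.2]
grip_width: 0.0344
```

Emit:
arm_command(
  deltas=[
    {"linear": [0, 0, 1], "rotation": [0, 0, 0], "claw": 0.2},
    {"linear": [0, 0, 2], "rotation": [0, 0, 0], "claw": 0.2},
    {"linear": [0, 0, 3], "rotation": [0, 0, 0], "claw": 0.2},
    {"linear": [0, 0, 3], "rotation": [0, 0, 0], "claw": 0},
    {"linear": [0, 0, 3], "rotation": [0, 0, 0], "claw": 0},
    {"linear": [0, 0, 3], "rotation": [0, 0, 0], "claw": 0},
    {"linear": [0, -1, 3], "rotation": [0, 0, 0], "claw": 0},
    {"linear": [0, -2, 2], "rotation": [0, 0, 0], "claw": 0},
    {"linear": [0, -2.5, 0], "rotation": [0, 0, 0], "claw": 0},
    {"linear": [0, -2.5, 0], "rotation": [0, 0, 0], "claw": 0},
    {"linear": [0, -2.5, 0], "rotation": [0, 0, 0], "claw": 0},
    {"linear": [0, -2.5, 0], "rotation": [0, 0, 0], "claw": 0},
    {"linear": [0, -2.5, 0], "rotation": [0, 0, 0], "claw": 0},
    {"linear": [0, -2.5, 0], "rotation": [0, 0, 0], "claw": 0},
    {"linear": [0, -2.5, 0], "rotation": [0, 0, 0], "claw": 0},
    {"linear": [0, -2, 0], "rotation": [0, 0, 0], "claw": 0},
    {"linear": [0, 0, 0], "rotation": [0, 0, 0], "claw": 0},
    {"linear": [0, 0, 0], "rotation": [0, 0, 0], "claw": 0},
  ],
)

```text
t: 10.72
tcp_pos: [0.5046, -0.2663, 0.3959]
tcp_rot: [1.0, -0.001, -0.0, -0.0]
wrist_force: [-0.6, -0.3, -0.3]
grip_width: 0.0428
```

Run:
```python
from h import *
st()
for n in ["scene","side"]:
    p=arm.snapshot(n);tips(p,["tray_tab","bore","pin_mid"])
p=arm.snapshot("wrist");cv2.imwrite("pics/w3.png",p["img"]);tips(p,["punch_mid","pin_mid","bore","tray_tab"])
print(proj(p,[[.547,-.295,.12],[.547,-.295,0]]))
```

```text
t 10.7167 tcp [ 0.5046 -0.2663  0.3959] z [-0.  0. -1.] yaw jaw -90.13 f [-0.6 -0.3 -0.3] w 0.0428
tray_tab [([0.5048, -0.0391, 0.037], 0.63)]
bore [([0.6514, -0.042, 0.1118], 0.8)]
pin_mid [([0.6539, -0.0386, 0.1149], 0.53)]
tray_tab [([0.5002, -0.0418, 0.0338], 0.75)]
bore [([0.6587, -0.0415, 0.1137], 0.86)]
pin_mid [([0.6535, -0.0421, 0.1166], 0.63)]
punch_mid [([0.5485, -0.2926, 0.062], 0.6)]
pin_mid []
bore [([0.6574, -0.04, 0.1103], 0.97)]
tray_tab [([0.5032, -0.0386, 0.0386], 0.97)]
[[362.3088031  146.66933523]
 [349.49487768 135.44087305]]
```

View pics/w3.png

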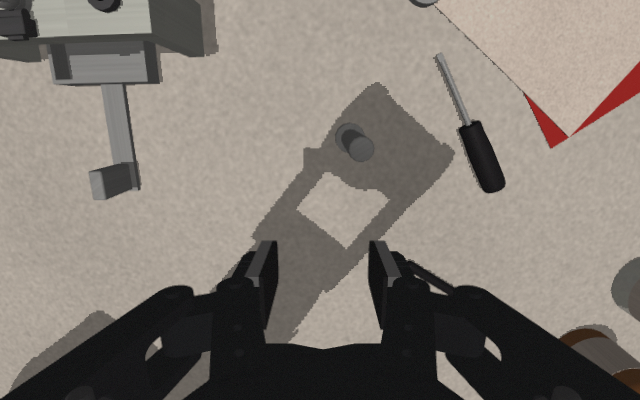

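The tray is in place under the frame. The punch top is at (361,149), which matches the projection of my estimate, so I'll take the punch.

Emit:
arm_command(
  deltas=[
    {"linear": [1.4, -1, 0], "rotation": [0, 0, 0], "claw": 0},
    {"linear": [1.4, -1, 0], "rotation": [0, 0, 0], "claw": 0},
    {"linear": [1.35, -0.8, 0], "rotation": [0, 0, 0], "claw": 0},
    {"linear": [0, 0, -2], "rotation": [0, 0, 0], "claw": 0},
    {"linear": [0, 0, -3], "rotation": [0, 0, 0], "claw": 0},
    {"linear": [0, 0, -3], "rotation": [0, 0, 0], "claw": 0},
    {"linear": [0, 0, -3], "rotation": [0, 0, 0], "claw": 0},
    {"linear": [0, 0, -2], "rotation": [0, 0, 0], "claw": 0},
    {"linear": [0, 0, -1.3], "rotation": [0, 0, 0], "claw": 0},
    {"linear": [0, 0, -0.7], "rotation": [0, 0, 0], "claw": 0},
    {"linear": [0, 0, 0], "rotation": [0, 0, 0], "claw": 0.2},
    {"linear": [0, 0, 0], "rotation": [0, 0, 0], "claw": 0.3},
    {"linear": [0, 0, 0], "rotation": [0, 0, 0], "claw": 0.4},
    {"linear": [0, 0, 0], "rotation": [0, 0, 0], "claw": 0.5},
    {"linear": [0, 0, 0], "rotation": [0, 0, 0], "claw": 0.6},
    {"linear": [0, 0, 0], "rotation": [0, 0, 0], "claw": 1},
    {"linear": [0, 0, 0], "rotation": [0, 0, 0], "claw": 1},
    {"linear": [0, 0, 0], "rotation": [0, 0, 0], "claw": 1},
    {"linear": [0, 0, 0], "rotation": [0, 0, 0], "claw": 1},
    {"linear": [0, 0, 0], "rotation": [0, 0, 0], "claw": 1},
  ],
)

```text
t: 13.03
tcp_pos: [0.5471, -0.2938, 0.2477]
tcp_rot: [1.0, -0.0, 0.001, 0.001]
wrist_force: [-0.1, 1.4, 6.9]
grip_width: 0.0178
```

Run:
```python
from h import *
st()
for n in ["scene","side"]:
    p=arm.snapshot(n);tips(p,["punch_mid"])
```

```text
t 13.0333 tcp [ 0.5471 -0.2938  0.2477] z [ 0.002 -0.001 -1.   ] yaw jaw -90.01 f [-0.1  1.4  6.9] w 0.0178
punch_mid [([0.5453, -0.2953, 0.0579], 0.53)]
punch_mid [([0.5461, -0.296, 0.0595], 0.59)]
```

Emit:
arm_command(
  deltas=[
    {"linear": [0, 0, 1], "rotation": [0, 0, 0], "claw": 1},
    {"linear": [0, 0, 2], "rotation": [0, 0, 0], "claw": 1},
    {"linear": [0, 0, 3], "rotation": [0, 0, 0], "claw": 1},
    {"linear": [0, 0, 3], "rotation": [0, 0, 0], "claw": 1},
    {"linear": [0, 0, 3], "rotation": [0, 0, 0], "claw": 1},
    {"linear": [0, 0, 3], "rotation": [0, 0, 0], "claw": 1},
    {"linear": [0, 0, 2], "rotation": [0, 0, 0], "claw": 1},
    {"linear": [0, 0, 1], "rotation": [0, 0, 0], "claw": 1},
    {"linear": [1, 2.3, 0], "rotation": [0, 0, 0], "claw": 1},
    {"linear": [1, 2.3, 0], "rotation": [0, 0, 0], "claw": 1},
    {"linear": [1, 2.3, 0], "rotation": [0, 0, 0], "claw": 1},
    {"linear": [1, 2.3, 0], "rotation": [0, 0, 0], "claw": 1},
    {"linear": [1, 2.3, 0], "rotation": [0, 0, 0], "claw": 1},
    {"linear": [1, 2.3, 0], "rotation": [0, 0, 0], "claw": 1},
    {"linear": [1, 2.3, 0], "rotation": [0, 0, 0], "claw": 1},
    {"linear": [1, 2.3, 0], "rotation": [0, 0, 0], "claw": 1},
    {"linear": [1, 2.3, 0], "rotation": [0, 0, 0], "claw": 1},
    {"linear": [1, 2.3, 0], "rotation": [0, 0, 0], "claw": 1},
    {"linear": [0.8, 2.3, 0], "rotation": [0, 0, 0], "claw": 1},
    {"linear": [0, 0, 0], "rotation": [0, 0, 0], "claw": 1},
  ],
)

```text
t: 14.9
tcp_pos: [0.6549, -0.0364, 0.4245]
tcp_rot: [1.0, 0.002, -0.001, -0.001]
wrist_force: [-1.0, -0.4, -2.6]
grip_width: 0.0175
```

Run:
```python
from h import *
st()
o=[]
for n,c in [("scene",(180,110)),("side",(190,60))]:
    p=arm.snapshot(n);tips(p,["punch_mid","pin_mid","bore"])
    q=proj(p,[.654,-.0415,.151]);print(n,q)
    x,y=q[0].astype(int);o.append(cv2.resize(p["img"][y-75:y+75,x-65:x+65],None,fx=3,fy=3))
cv2.imwrite("pics/c4.png",np.hstack(o))
```

```text
t 14.9 tcp [ 0.6549 -0.0364  0.4245] z [-0.001  0.003 -1.   ] yaw jaw -89.79 f [-1.  -0.4 -2.6] w 0.0175
punch_mid [([0.6526, -0.0395, 0.2389], 0.72)]
pin_mid [([0.6524, -0.0362, 0.1145], 0.66)]
bore [([0.6528, -0.0429, 0.1159], 0.88), ([0.6489, -0.0371, 0.1127], 0.25)]
scene [[271.81040888 209.22204592]]
punch_mid [([0.653, -0.0451, 0.2368], 0.71)]
pin_mid [([0.6526, -0.0387, 0.1119], 0.53)]
bore [([0.6571, -0.0417, 0.1165], 0.56)]
side [[281.13802428 177.55949866]]
```

View pics/c4.png

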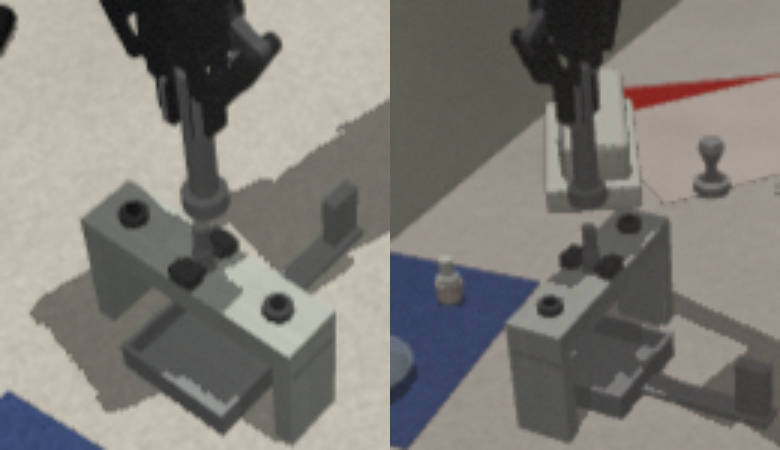

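The punch foot hangs just above the pin and the pan is below it. I'll shift 4 mm towards -y and press slowly.

Emit:
arm_command(
  deltas=[
    {"linear": [0, -0.25, 0], "rotation": [0, 0, 0], "claw": 1},
    {"linear": [0, -0.2, -0.5], "rotation": [0, 0, 0], "claw": 1},
    {"linear": [0, 0, -0.7], "rotation": [0, 0, 0], "claw": 1},
    {"linear": [0, 0, -0.5], "rotation": [0, 0, 0], "claw": 1},
    {"linear": [0, 0, -0.3], "rotation": [0, 0, 0], "claw": 1},
    {"linear": [0, 0, -0.2], "rotation": [0, 0, 0], "claw": 1},
    {"linear": [0, 0, -0.2], "rotation": [0, 0, 0], "claw": 1},
    {"linear": [0, 0, -0.2], "rotation": [0, 0, 0], "claw": 1},
    {"linear": [0, 0, -0.2], "rotation": [0, 0, 0], "claw": 1},
    {"linear": [0, 0, -0.2], "rotation": [0, 0, 0], "claw": 1},
    {"linear": [0, 0, -0.2], "rotation": [0, 0, 0], "claw": 1},
  ],
  newtons=120,
)

```text
t: 16.22
tcp_pos: [0.6549, -0.0451, 0.3957]
tcp_rot: [1.0, -0.0, 0.002, 0.0]
wrist_force: [-1.8, 0.7, 11.7]
grip_width: 0.0174
```

Emit:
arm_command(
  deltas=[
    {"linear": [0, 0.2, -0.2], "rotation": [0, 0, 0], "claw": 1},
    {"linear": [0, 0, -0.2], "rotation": [0, 0, 0], "claw": 1},
    {"linear": [0, 0, -0.2], "rotation": [0, 0, 0], "claw": 1},
    {"linear": [0, 0, -0.2], "rotation": [0, 0, 0], "claw": 1},
    {"linear": [0, 0, -0.2], "rotation": [0, 0, 0], "claw": 1},
    {"linear": [0, 0, -0.2], "rotation": [0, 0, 0], "claw": 1},
  ],
)

```text
t: 16.72
tcp_pos: [0.6544, -0.043, 0.3816]
tcp_rot: [1.0, -0.0, 0.0, 0.0]
wrist_force: [0.0, -0.6, -2.0]
grip_width: 0.0174
```

Run:
```python
from h import *
st()
p=arm.snapshot("side");tips(p,["punch_mid","pin_mid"])
```

```text
t 16.7167 tcp [ 0.6544 -0.043   0.3816] z [ 0. -0. -1.] yaw jaw -90.01 f [ 0.  -0.6 -2. ] w 0.0174
punch_mid [([0.653, -0.0445, 0.1947], 0.79)]
pin_mid [([0.6601, -0.0387, 0.0368], 0.64)]
```

The pin has dropped and the punch hasn't slipped. I'll carry the punch back to where it stood.

Emit:
arm_command(
  deltas=[
    {"linear": [0, 0, 1], "rotation": [0, 0, 0], "claw": 1},
    {"linear": [0, 0, 2], "rotation": [0, 0, 0], "claw": 1},
    {"linear": [0, 0, 2], "rotation": [0, 0, 0], "claw": 1},
    {"linear": [-0.8, -2, 0], "rotation": [0, 0, 0], "claw": 1},
    {"linear": [-1, -2.3, 0], "rotation": [0, 0, 0], "claw": 1},
    {"linear": [-1, -2.3, 0], "rotation": [0, 0, 0], "claw": 1},
    {"linear": [-1, -2.3, 0], "rotation": [0, 0, 0], "claw": 1},
    {"linear": [-1, -2.3, 0], "rotation": [0, 0, 0], "claw": 1},
    {"linear": [-1, -2.3, 0], "rotation": [0, 0, 0], "claw": 1},
    {"linear": [-1, -2.3, 0], "rotation": [0, 0, 0], "claw": 1},
    {"linear": [-1, -2.3, 0], "rotation": [0, 0, 0], "claw": 1},
    {"linear": [-1, -2.3, 0], "rotation": [0, 0, 0], "claw": 1},
    {"linear": [-1, -2.3, 0], "rotation": [0, 0, 0], "claw": 1},
    {"linear": [-0.9, -2.4, 0], "rotation": [0, 0, 0], "claw": 1},
    {"linear": [0, 0, 0], "rotation": [0, 0, 0], "claw": 1},
  ],
)

```text
t: 18.12
tcp_pos: [0.5458, -0.2982, 0.4324]
tcp_rot: [1.0, -0.002, -0.0, 0.001]
wrist_force: [0.6, -0.4, -2.3]
grip_width: 0.0176
```

Run:
```python
from h import *
st()
for n in ["side","scene"]:
    p=arm.snapshot(n);tips(p,["punch_mid","pin_mid","tray_tab"])
```

```text
t 18.1167 tcp [ 0.5458 -0.2982  0.4324] z [-0.    -0.003 -1.   ] yaw jaw -90.25 f [ 0.6 -0.4 -2.3] w 0.0176
punch_mid [([0.546, -0.3022, 0.2463], 0.54)]
pin_mid [([0.6575, -0.0417, 0.0375], 0.37)]
tray_tab [([0.5038, -0.0398, 0.0348], 0.94)]
punch_mid [([0.5428, -0.2931, 0.2416], 0.79)]
pin_mid [([0.6523, -0.0372, 0.0375], 0.55)]
tray_tab [([0.5015, -0.0388, 0.0384], 0.98), ([0.6571, -0.0365, 0.0378], 0.16)]
```

Down 18 cm, then slower, watching for contact (bench expected near TCP z 0.248).

Emit:
arm_command(
  deltas=[
    {"linear": [0, 0.2, -2], "rotation": [0, 0, 0], "claw": 1},
    {"linear": [0, 0, -3], "rotation": [0, 0, 0], "claw": 1},
    {"linear": [0, 0, -3], "rotation": [0, 0, 0], "claw": 1},
    {"linear": [0, 0, -3], "rotation": [0, 0, 0], "claw": 1},
    {"linear": [0, 0, -3], "rotation": [0, 0, 0], "claw": 1},
    {"linear": [0, 0, -2], "rotation": [0, 0, 0], "claw": 1},
    {"linear": [0, 0, -1], "rotation": [0, 0, 0], "claw": 1},
    {"linear": [0, 0, -0.5], "rotation": [0, 0, 0], "claw": 1},
    {"linear": [0, 0, -0.2], "rotation": [0, 0, 0], "claw": 1},
    {"linear": [0, 0, -0.2], "rotation": [0, 0, 0], "claw": 1},
    {"linear": [0, 0, -0.2], "rotation": [0, 0, 0], "claw": 1},
    {"linear": [0, 0, 0], "rotation": [0, 0, 0], "claw": 1},
    {"linear": [0, 0, 0], "rotation": [0, 0, 0], "claw": 1},
  ],
)

```text
t: 19.6
tcp_pos: [0.5477, -0.2923, 0.2518]
tcp_rot: [1.0, -0.0, 0.001, 0.001]
wrist_force: [-0.2, -0.6, -2.3]
grip_width: 0.0176
```

Emit:
arm_command(
  deltas=[
    {"linear": [0, 0, -0.15], "rotation": [0, 0, 0], "claw": 1},
    {"linear": [0, 0, -0.15], "rotation": [0, 0, 0], "claw": 1},
    {"linear": [0, 0, -0.1], "rotation": [0, 0, 0], "claw": 1},
    {"linear": [0, 0, 0], "rotation": [0, 0, 0], "claw": 1},
  ],
)

```text
t: 19.93
tcp_pos: [0.5477, -0.2922, 0.2478]
tcp_rot: [1.0, -0.0, 0.0, 0.0]
wrist_force: [-0.5, 0.5, 4.7]
grip_width: 0.0175
```

Emit:
arm_command(
  deltas=[
    {"linear": [0, 0, 0], "rotation": [0, 0, 0], "claw": 0.5},
    {"linear": [0, 0, 0], "rotation": [0, 0, 0], "claw": 0.3},
    {"linear": [0, 0, 0], "rotation": [0, 0, 0], "claw": 0},
    {"linear": [0, 0, 0], "rotation": [0, 0, 0], "claw": 0},
    {"linear": [0, 0, 0], "rotation": [0, 0, 0], "claw": 0},
    {"linear": [0, 0, 1], "rotation": [0, 0, 0], "claw": 0},
    {"linear": [0, 0, 2], "rotation": [0, 0, 0], "claw": 0},
    {"linear": [0, 0, 3], "rotation": [0, 0, 0], "claw": 0},
    {"linear": [0, 0, 3], "rotation": [0, 0, 0], "claw": 0},
    {"linear": [0, 0, 3], "rotation": [0, 0, 0], "claw": 0},
    {"linear": [0, 0, 3], "rotation": [0, 0, 0], "claw": 0},
    {"linear": [0, 0, 2], "rotation": [0, 0, 0], "claw": 0},
    {"linear": [-2, -1, 0], "rotation": [0, 0, 0], "claw": 0},
    {"linear": [-2, -1, 0], "rotation": [0, 0, 0], "claw": 0},
    {"linear": [-2, -1, 0], "rotation": [0, 0, 0], "claw": 0},
    {"linear": [0, 0, 0], "rotation": [0, 0, 0], "claw": 0},
  ],
)

```text
t: 21.27
tcp_pos: [0.4851, -0.3234, 0.4176]
tcp_rot: [1.0, -0.001, -0.0, 0.001]
wrist_force: [0.5, -0.2, -0.3]
grip_width: 0.0427
```

Run:
```python
from h import *
st()
o=[]
for n in ["scene","side"]:
    p=arm.snapshot(n);tips(p,["punch_mid","pin_mid","tray_tab"])
    x,y=proj(p,[.6,-.15,.03])[0].astype(int);o.append(cv2.resize(p["img"][y-90:y+90,x-90:x+90],None,fx=2.2,fy=2.2))
cv2.imwrite("pics/c5.png",np.hstack(o))
```

```text
t 21.2667 tcp [ 0.4851 -0.3234  0.4176] z [-0.001 -0.001 -1.   ] yaw jaw -90.14 f [ 0.5 -0.2 -0.3] w 0.0427
punch_mid [([0.544, -0.293, 0.061], 0.57)]
pin_mid [([0.6546, -0.0386, 0.0384], 0.45)]
tray_tab [([0.5031, -0.0371, 0.0367], 0.75)]
punch_mid [([0.5472, -0.295, 0.0597], 0.64)]
pin_mid [([0.6576, -0.0376, 0.0369], 0.46)]
tray_tab [([0.4992, -0.0426, 0.035], 0.64), ([0.6569, -0.0381, 0.1166], 0.19)]
```

View pics/c5.png

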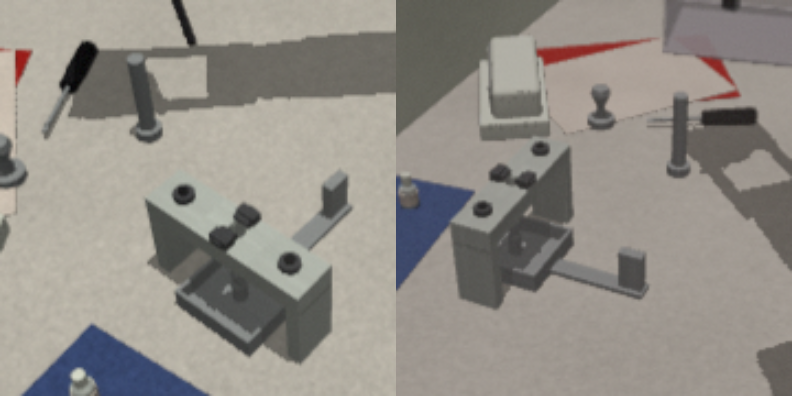

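The crop shows the pin standing upright in the pan under the frame, at (240,288) in the left half and (515,240) in the right. The punch stands upright, the tray is flat, and the gripper is clear. I'm handing in.

```bash
python3 -c "
from cell import arm
print(arm.close_job())"
```

```text
the job is handed in; nothing more can be done
None
```

I slid the tray by its tab under the frame, pressed the pin out with the punch, and set the punch back near where it had stood. I handed in at about 21.6 s of the 64 s allowed; no verdict is reported.

**Last checks, just before handing in:**
- **Pin:** it stands upright in the pan rather than lying down. Its centre is about 38 mm above the bench, about 152–158 mm from the tab along the tray.
- **Tray:** it looks flat on the bench, with the tab's midpoint at 35–37 mm (35 mm expected).
- **Punch:** it is upright with its centre at 60–61 mm (60 mm expected).
- **Robot:** the gripper is clear of everything and the wrist force is close to zero.

**Pressing:** the force reading was about 12 N when last sampled before the pin came free, and the punch did not slip in the grip.

No check failed. The only disagreements were between the two cameras' position estimates, up to about 6 mm.

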